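Grade skateboard wheels on the sizing ramp

TASK

The widest green wheel already sits in its pocket of the sizing ramp: grade the other two the same way. Take each out of the caddy, stand it on the chock and let go to change your grip, then lower it by hand, axle across and centred, onto the feed deck at the ramp's high end and let go, so that it rolls down and lodges in the pocket of its own width; a lodged wheel blocks the lane above it, so send the middle one before the narrowest. Do not disturb the truck hanger, spacer tube, socket wrench or the steel press drum in the caddy, and leave the widest wheel lodged.

Things in the scene. Friction and masses are not known exactly. Their poses are not given: they have to be found in the camera images.
- wheel_wide: widest translucent green wheel, 54 mm wide along its axle, 54 mm diameter, about 120 g, lodged from the start in the ramp's lowest pocket, where it stays. Origin: the wheel's centre; body y is the axle
- wheel_middle: middle translucent green wheel, 42 mm wide along its axle, 54 mm diameter, about 95 g. Like all the wheels: flat faces of 38 mm diameter, no through hole, lips bevelled over 7 mm of width at each side, flat tread between. Origin: the wheel's centre; body y is the axle (may point either way; the wheel may have turned about it). It starts standing on its tread in the caddy
- wheel_narrow: narrowest translucent green wheel, 30 mm wide along its axle, 54 mm diameter, about 70 g; frame and start as for the middle one
- caddy: fixed open-ended plywood trough, 270 mm long (body y), holding two wheels and the press drum on edge in any order, about 86 mm apart, axles along body y, centres 31 mm above the bench (4 mm floor). Walls 50 mm high, 6 mm thick, inner faces 58 mm apart (body x), hug the treads: a wheel can only be gripped across its two faces, between its neighbours. Origin: centre of the underside
- chock: fixed rest, 80 x 80 mm, for one wheel on edge: a 6 mm rubber base carrying two wooden rails 9 mm high, 7 mm thick and 34 mm apart inside, along body y. A wheel set on it with its axle along body y sits on the rails' inner edges and cannot roll; it can be gripped from above across its faces or across its tread. Origin: centre of the underside
- chock_seat (a point): the centre of a wheel that rests on the chock, 36 mm above the bench
- ramp: fixed aluminium sizing ramp, 310 mm long, 92 mm wide, running surface sloping down 13 degrees along body x (y across, z up). Origin: on the bench under its centre. High end at -x: the feed deck; below it three pockets, each 70 mm along the slope, 32 mm deep, 35, 47 and 59 mm wide. A wheel wider than a pocket rides over on both edges, sinking a few mm, and drops into the first wider than itself
- feed_deck: plain deck at the ramp's high end, 85 mm along the slope, tilted with it. Origin: centre of its top face; x downhill along the slope, y across, z normal. A wheel let go here rolls down by itself. Clear fences, inner faces 60 mm apart, flank it (50 mm high) and the pockets (66 mm); its uphill end is open. Four wires cross 61 mm above the surface, 145 to 265 mm down the slope from the high end
- feed_spot (a point): centre of a wheel that touches the feed deck, 47 mm down the slope from the ramp's high end, mid-lane: a good place to let go. Fingers fit here uphill and downhill of the tread; there is no room for them between faces and fences
- pocket_narrow (a point): centre of the narrowest wheel when lodged in the first, 35 mm wide pocket (5 mm below the running surface, resting against the pocket's lower wall)
- pocket_middle (a point): centre of the middle wheel when lodged in the second, 47 mm wide pocket
- pocket_wide (a point): centre of the widest wheel when lodged in the third, 59 mm wide pocket at the low end
- truck_hanger: bystander, loose: chrome truck hanger, 200 mm long axle along body x, 50 mm deep, 49 mm high. Origin: centre of the underside
- spacer_tube: bystander, loose: yellow nylon spacer tube standing on end, 22 mm diameter, 45 mm high. Origin: centre of the underside
- socket_wrench: bystander, loose: silver socket wrench about 190 mm long lying along body x, socket at +x pointing up, 42 mm high. Origin: on the underside, near mid-length
- press_drum: bystander, loose: plain steel bearing-press drum, a 44 mm long cylinder of 54 mm diameter, lying in the caddy in one of the three places. Origin: its centre; body y is its axis
Things that resemble listed ones, but are neither listed nor needed, are in the scene too. Leave any orange or purple look-alike of the wheel_middle alone. What is shaped like the wheel_narrow but purple is not meant.

How it is judged:
By the outcome, as a careful person would: the job done as asked, in the order asked, and still so for the second after the job is handed in, with the robot touching nothing.
It also fails if it takes over 72 s, if anything falls off the work surface, if the arm or the gripper's body presses on something with over 40 N, if the wrist force passes 120 N, or if a joint passes its speed limit or range.

ROBOT

A 6-joint arm with a two-finger parallel gripper is mounted at the origin on the work surface. World frame = base frame: x ahead of the robot, y to its left, z up, the work surface at z = 0. Lengths are in m, angles in degrees, forces in N, time in s.
With the tool pointing down it reaches from about 0.35 to 0.875 m from the base axis. Payload 4.2 kg.
Tool frame: the origin (TCP) lies midway between the tips of the shut fingers; the grasp point (between the pads) lies 19 mm behind it; z points along the fingers, y is the line along which they close (so a half turn about z gives the same grasp; the last joint's range is limited). The gripper opens to 87 mm and grips with 3 to 60 N. Pads are 19 mm wide; open, the fingers measure 117 mm over their backs; the gripper's body (75 mm by 190 mm) begins 51 mm behind the grasp point.
Start: joints at [-50.902, 22.042, 0.453, 0, -68.411, -14.817], TCP at [0.257, -0.57, 0.223] pointing down, gripper open.
Joint ranges: [-179.83, 179.83], [-69.29, 118.12], [-61.27, 80.66], [-181.25, 117.63], [-171.15, -9.14], [-177.46, 177.46]. Speed limits (degrees/s): [159.86, 159.86, 180, 180, 180, 180].

INTERFACE

Orientations are given as a 3x3 rotation matrix whose columns are the frame's x, y, z axes.
In Python, from station import * gives the robot as it stands. The module is installed in compiled form; this text tells all that it offers.
- The arm moves only by the tool servo_tool, never from a script. Its argument "deltas" is a list of rows, each an object of numbers: "tx", "ty", "tz": the shift along the tool's x, y, z in mm; "ax", "ay", "az": the turn, a rotation vector about the tool's x, y, z in rad; "claw": the finger opening in mm, from 0 to 87. In form: [{"tx": .., "ty": .., "tz": .., "ax": .., "ay": .., "az": .., "claw": ..}, ...]. A call has 1 to 12 rows; each row is the pose to reach, as a shift and turn from the pose commanded when the call began, along the tool's axes at that moment; what a row does not reach only later rows make up. A row lasts 1/12 s, in which the tool goes at most 41.7 mm and 7.16 degrees, less where a joint would pass 70% of its speed; a pose out of reach is approached as far as the arm can. A call with a gripper value outside its range is refused whole. The fingers move at their own pace and stop on an object; the grip force is fixed at half the most. Time passes only in rows, so rows that repeat a pose let the fingers close. It gives the time, the measured TCP pose, the force, the opening and the grip force at its end, in the units of the state.
- sense(): the state, without advancing time (a new reading comes with each control period).
- capture(name): name is "scene" or "top" or "wrist"; returns the picture (480x640x3 uint8, blue, green, red); there is no depth.
- calibration(name): a dict with "fx", "fy", "cx", "cy" (pixels), "dist" ([k1, k2, p1, p2, k3] as OpenCV has them; the pictures are not rectified), "cam_to_world" (4x4, takes a point from camera to world coordinates); the wrist camera has in their place "hand_eye" (4x4, takes a point from camera to tool coordinates, whose origin is the TCP and whose axes are the flange's). Camera axes: x right, y down, z forward; pixel columns grow to the right and rows downward; lengths in m; the calibration is good to about 2 mm. A picture is of the moment at which its call begins: read the wrist's pose just before it. calibration takes no time and is no camera call.
- finish_job(): hands the job in; it is judged then, once.
Trained networks look in the newest picture that a camera, given by its name, has taken for a name from the list of things; names that differ only in an ending like _2 or _b are one class to them, and where a whole thing is asked for, a point or a joint stands for the part that bears it (a point fixed in the world has none). Each returns a list of dicts, best first, with "confidence" (0 to 1); they miss things now and then, are a little off and sometimes report something else, mostly with a low value. They report only what shows in the picture. A call takes as long as a camera call. They do not tell look-alikes from the thing itself.
- recognise(label, camera): "xyz" ([x, y, z] in m, in the coordinates of the camera as it stood for that picture, good to about 4 mm: the middle of the surface that is visible of it).
- trace(label, camera): "mask" (480x640 bool, what is visible of it).
The state is a dict: "time_s": time; "joints": joint angles; "joint_velocities": joint speeds; "effort": joint torques, N m; "tcp_pos": TCP position; "ee_rot": TCP orientation; "wrist_force": force on the tool from outside, world axes, zero at the start; "moment": the same for the moment, N m; "gripper_width": opening from 0.0 (shut) to 1.0 (fully open); "gripper_force": force on a finger pad.
Only numpy, scipy, OpenCV 4.12 (cv2) and the standard library are available. Lean on these libraries where they do the work, as an engineer would, in place of code of your own. Each camera call takes 0.05 s, during which the arm holds its last target. There are 200 camera calls.

## Working session

There is one attempt and no reset: what is moved stays moved. The work goes in short steps, Python scripts to look and compute and a tool call to move; the robot and the scene stay as the last step left them, time stands still between calls to the robot, and variables do not carry over. Pictures are saved under pics/ and viewed, at most 10 in all, crops included, and the job is handed in when it is done.

Besides the shell and the picture viewer there is one more tool, called after "Emit:" in YAML: its name, and indented under it one key for each argument. servo_tool: Moves the arm, as the interface text tells. Its arguments: {"type":"object","properties":{"deltas":{"type":"array","items":{"type":"object","properties":{"tx":{"type":"number"},"ty":{"type":"number"},"tz":{"type":"number"},"ax":{"type":"number"},"ay":{"type":"number"},"az":{"type":"number"},"claw":{"type":"number"}}}}},"required":["deltas"]}

```bash
mkdir -p pics
cat > h.py <<'E'
from station import *
import numpy as np, cv2
def cam(n):
    c=calibration(n); K=np.array([[c['fx'],0,c['cx']],[0,c['fy'],c['cy']],[0,0,1.]]); return c,K,np.array(c['dist'],float)
def c2w(n,s=None):
    c=calibration(n)
    if n!='wrist': return np.array(c['cam_to_world'])
    s=s or sense(); T=np.eye(4); T[:3,:3]=s['ee_rot']; T[:3,3]=s['tcp_pos']; return T@np.array(c['hand_eye'])
def ray(n,uv,z,s=None):
    c,K,d=cam(n); T=c2w(n,s)
    p=cv2.undistortPoints(np.array(uv,float).reshape(-1,1,2),K,d).reshape(-1,2)
    r=np.c_[p,np.ones(len(p))]@T[:3,:3].T; o=T[:3,3]
    return o+r*((z-o[2])/r[:,2])[:,None]
def proj(n,P,s=None):
    c,K,d=cam(n); T=np.linalg.inv(c2w(n,s))
    return cv2.projectPoints(np.array(P,float).reshape(-1,1,3),cv2.Rodrigues(T[:3,:3])[0],T[:3,3],K,d)[0].reshape(-1,2)
E
python3 - <<'E'
from h import *
np.set_printoptions(precision=4,suppress=True)
for n in ('scene','top'):
    cv2.imwrite(f'pics/{n}0.png',capture(n))
    T=c2w(n); print(n,T[:3,3],calibration(n)['fx'])
    for l in ['wheel_middle','wheel_narrow','wheel_wide','caddy','chock','ramp','feed_deck','press_drum']:
        for r in recognise(l,n)[:5]:
            p=(T@np.r_[r['xyz'],1])[:3]; print(l,round(r['confidence'],2),p,proj(n,p)[0].round())
print(calibration('wrist')['hand_eye'],sense()['ee_rot'])
E
```

```text
scene [1.2798 0.4789 0.6986] 533.245919122
wheel_middle 0.73 [0.362  0.2115 0.0401] [425. 242.]
wheel_middle 0.72 [0.3214 0.303  0.0376] [473. 246.]
wheel_middle 0.63 [0.4398 0.3137 0.0424] [460. 276.]
wheel_narrow 0.67 [0.5176 0.3155 0.0466] [449. 298.]
wheel_narrow 0.57 [0.4874 0.4141 0.0374] [505. 310.]
wheel_narrow 0.55 [ 0.7475 -0.1483  0.0144] [175. 298.]
caddy 0.9 [0.5644 0.3193 0.0271] [441. 321.]
chock 0.75 [0.516  0.1466 0.006 ] [366. 284.]
ramp 0.78 [ 0.5821 -0.1827  0.0818] [212. 223.]
feed_deck 0.83 [ 0.5653 -0.0821  0.1079] [255. 222.]
press_drum 0.73 [0.6181 0.3185 0.0484] [431. 331.]
press_drum 0.16 [0.5154 0.1463 0.0066] [366. 284.]
top [0.3111 0.0303 1.2652] 586.306030039207
wheel_middle 0.91 [0.4145 0.3048 0.0545] [179. 295.]
wheel_middle 0.75 [0.3462 0.1976 0.0487] [230. 330.]
wheel_middle 0.72 [0.3052 0.2985 0.0451] [179. 350.]
wheel_middle 0.28 [0.5057 0.143  0.0033] [261. 257.]
wheel_narrow 0.82 [0.4986 0.3092 0.048 ] [180. 255.]
wheel_narrow 0.82 [0.4756 0.4082 0.047 ] [132. 265.]
wheel_narrow 0.57 [0.5062 0.1431 0.0059] [261. 257.]
wheel_narrow 0.37 [ 0.7417 -0.1658  0.0131] [403. 155.]
wheel_wide 0.89 [ 0.5909 -0.3122  0.0631] [477. 218.]
wheel_wide 0.51 [ 0.5535 -0.1931  0.0875] [423. 232.]
caddy 0.78 [0.4876 0.3152 0.0114] [181. 263.]
chock 0.74 [0.5064 0.1423 0.0052] [262. 257.]
chock 0.55 [ 0.5522 -0.1975  0.0891] [425. 232.]
ramp 0.74 [ 0.5519 -0.1965  0.0896] [425. 232.]
feed_deck 0.93 [ 0.5278 -0.1036  0.1025] [380. 242.]
press_drum 0.96 [0.5883 0.3059 0.0552] [184. 213.]
[[ 0.0002 -0.9602 -0.2793  0.0765]
 [ 1.      0.0002 -0.0001  0.0006]
 [ 0.0001 -0.2793  0.9602 -0.1614]
 [ 0.      0.      0.      1.    ]] [[-0.9116 -0.4112  0.    ]
 [-0.4112  0.9116  0.    ]
 [-0.     -0.     -1.    ]]
```

View pics/scene0.png

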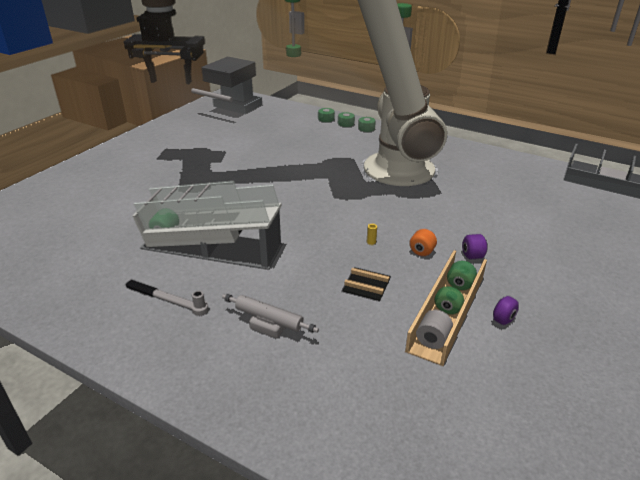

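View pics/top0.png

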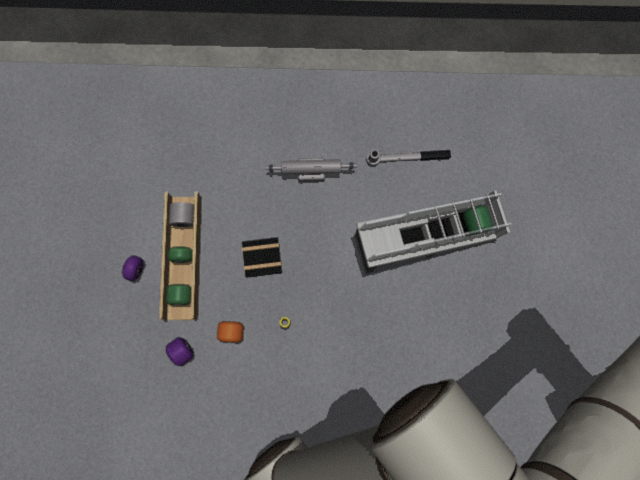

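The scene picture shows the ramp at left with its deck near (255,222), the chock at (366,284), and the caddy with green wheels at (462,274) and (449,298) and the drum at (432,330).

Candidates in the top picture:
- **Green (179,295):** longer along its axle, so this fits wheel_middle.
- **Green (180,255):** shorter, so this fits wheel_narrow.
- **Purple (179,350) and (132,268), orange (230,332):** look-alikes outside the caddy, wrong colour.

I'll move to a wrist view of the ramp first, then of the caddy, to confirm.

Emit:
servo_tool:
  deltas:
    - {"tx":-396,"ty":238,"tz":-97,"az":0.424}
    - {"tx":-396,"ty":238,"tz":-97,"az":0.424}
    - {"tx":-396,"ty":238,"tz":-97,"az":0.424}
    - {"tx":-396,"ty":238,"tz":-97,"az":0.424}
    - {"tx":-396,"ty":238,"tz":-97,"az":0.424}
    - {"tx":-396,"ty":238,"tz":-97,"az":0.424}
    - {"tx":-396,"ty":238,"tz":-97,"az":0.424}
    - {"tx":-396,"ty":238,"tz":-97,"az":0.424}
    - {"tx":-396,"ty":238,"tz":-97,"az":0.424}
    - {"tx":-396,"ty":238,"tz":-97,"az":0.424}
    - {"tx":-396,"ty":238,"tz":-97,"az":0.424}
    - {"tx":-396,"ty":238,"tz":-97,"az":0.424}

```text
schema error: expected keys tx, ty, tz, ax, ay, az, claw
```

Emit:
servo_tool:
  deltas:
    - {"tx":0}
    - {"tx":0}
    - {"tx":0}

```text
schema error: expected keys tx, ty, tz, ax, ay, az, claw
```

Run:
```python
from h import *
import json
s=sense(); im=capture('wrist'); cv2.imwrite('pics/w1.png',im)
json.dump({k:np.array(s[k]).tolist() for k in('tcp_pos','ee_rot','joints')},open('s1.json','w'))
print(s['time_s'],s['tcp_pos'],s['ee_rot'],s['joints'],calibration('wrist'))
T=c2w('wrist',s)
for l in ['ramp','feed_deck','wheel_wide']:
    for r in recognise(l,'wrist')[:2]: print(l,r['confidence'],(T@np.r_[r['xyz'],1])[:3])
```

```text
0.9 [ 0.25701565 -0.56967786  0.22256552] [[-9.11562236e-01 -4.11162121e-01  1.28486964e-05]
 [-4.11162121e-01  9.11562236e-01  3.98148291e-06]
 [-1.33494214e-05 -1.65352779e-06 -1.00000000e+00]] [-5.09028256e+01  2.20402315e+01  4.52942854e-01 -7.69142612e-04
 -6.84124241e+01 -1.48190331e+01] {'fx': 418.146096289832, 'fy': 418.146096289832, 'cx': 316.28255241216215, 'cy': 244.14558333528493, 'dist': array([-0.05772648,  0.        ,  0.        ,  0.        ,  0.        ]), 'hand_eye': array([[ 2.01219093e-04, -9.60197211e-01, -2.79322886e-01,
         7.65027988e-02],
       [ 9.99999973e-01,  2.26596811e-04, -5.85649769e-05,
         6.10711837e-04],
       [ 1.19527603e-04, -2.79322867e-01,  9.60197231e-01,
        -1.61446453e-01],
       [ 0.00000000e+00,  0.00000000e+00,  0.00000000e+00,
         1.00000000e+00]])}
```

View pics/w1.png

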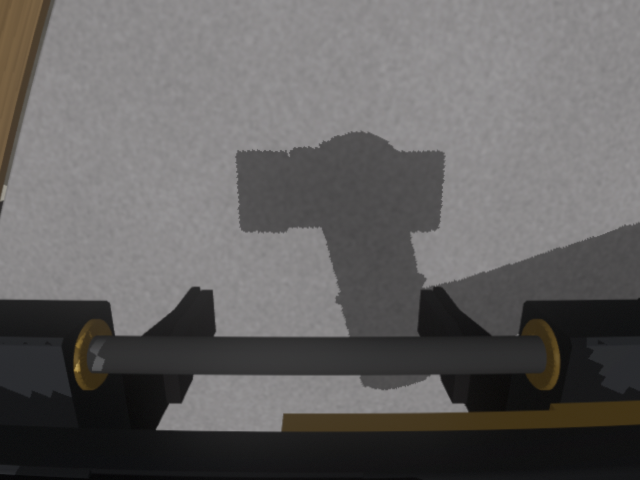

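The wrist picture shows only bare bench, with the fingers across rows 290 and below. The move was refused because every row needs all the keys, so I'm resending it with them. I'm also placing the ramp in the upper half of the wrist view.

Emit:
servo_tool:
  deltas:
    - {"tx":-400,"ty":160,"tz":-67,"ax":0,"ay":0,"az":0.424,"claw":87}
    - {"tx":-400,"ty":160,"tz":-67,"ax":0,"ay":0,"az":0.424,"claw":87}
    - {"tx":-400,"ty":160,"tz":-67,"ax":0,"ay":0,"az":0.424,"claw":87}
    - {"tx":-400,"ty":160,"tz":-67,"ax":0,"ay":0,"az":0.424,"claw":87}
    - {"tx":-400,"ty":160,"tz":-67,"ax":0,"ay":0,"az":0.424,"claw":87}
    - {"tx":-400,"ty":160,"tz":-67,"ax":0,"ay":0,"az":0.424,"claw":87}
    - {"tx":-400,"ty":160,"tz":-67,"ax":0,"ay":0,"az":0.424,"claw":87}
    - {"tx":-400,"ty":160,"tz":-67,"ax":0,"ay":0,"az":0.424,"claw":87}
    - {"tx":-400,"ty":160,"tz":-67,"ax":0,"ay":0,"az":0.424,"claw":87}
    - {"tx":-400,"ty":160,"tz":-67,"ax":0,"ay":0,"az":0.424,"claw":87}
    - {"tx":-400,"ty":160,"tz":-67,"ax":0,"ay":0,"az":0.424,"claw":87}
    - {"tx":-400,"ty":160,"tz":-67,"ax":0,"ay":0,"az":0.424,"claw":87}

```text
time_s: 2.1
tcp_pos: [0.5595, -0.2559, 0.29]
ee_rot: [[-1.0, -0.005, 0.003], [-0.005, 1.0, -0.0], [-0.003, -0.0, -1.0]]
wrist_force: [-0.5, 0.0, 1.0]
gripper_width: 1.0
gripper_force: 0.0
```

Emit:
servo_tool:
  deltas:
    - {"tx":-64,"ty":70,"tz":0,"ax":0,"ay":0,"az":0,"claw":87}
    - {"tx":-64,"ty":70,"tz":0,"ax":0,"ay":0,"az":0,"claw":87}
    - {"tx":-64,"ty":70,"tz":0,"ax":0,"ay":0,"az":0,"claw":87}
    - {"tx":-64,"ty":70,"tz":0,"ax":0,"ay":0,"az":0,"claw":87}
    - {"tx":-64,"ty":70,"tz":0,"ax":0,"ay":0,"az":0,"claw":87}

```text
time_s: 2.52
tcp_pos: [0.6197, -0.1892, 0.289]
ee_rot: [[-1.0, -0.001, -0.001], [-0.001, 1.0, -0.0], [0.001, -0.0, -1.0]]
wrist_force: [0.8, -0.1, -0.6]
gripper_width: 0.998
gripper_force: 0.0
```

Run:
```python
from h import *
import json
s=sense(); im=capture('wrist'); cv2.imwrite('pics/w2raw.png',im)
cv2.imwrite('pics/w2.png',cv2.resize(im[:360],(800,450),interpolation=cv2.INTER_CUBIC))
json.dump({k:np.array(s[k]).tolist() for k in('tcp_pos','ee_rot','joints')},open('s2.json','w'))
print(s['time_s'],s['tcp_pos'],s['ee_rot'],s['joints'])
T=c2w('wrist',s)
for l in ['ramp','feed_deck','wheel_wide']:
    for r in recognise(l,'wrist')[:2]: print(l,r['confidence'],(T@np.r_[r['xyz'],1])[:3])
```

```text
2.5167 [ 0.61971888 -0.18920116  0.28896245] [[-9.99998760e-01 -7.93286495e-04 -1.36058612e-03]
 [-7.93218287e-04  9.99999684e-01 -5.06704141e-05]
 [ 1.36062589e-03 -4.95911094e-05 -9.99999073e-01]] [-2.69664612e+00  2.24452630e+01  1.05004123e+01  6.71108576e-03
 -7.81328823e+01 -8.72592884e+01]
ramp 0.56 [ 0.55302129 -0.18146646  0.09566067]
feed_deck 0.59 [ 0.52957001 -0.1041901   0.09837946]
wheel_wide 0.81 [ 0.58708537 -0.31222872  0.06580082]
```

View pics/w2.png

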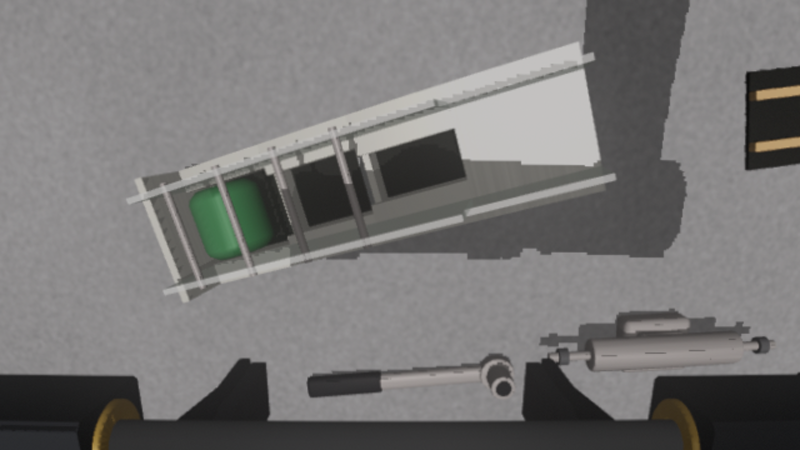

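The wrist picture shows the ramp lane with the deck at right (465–600, 60–180) and the first pocket's uphill edge from (456,129) to (466,178). The widest wheel is lodged at (232,217), the wrench and hanger are below, and the chock is at the right edge. Next I go to the caddy.

Emit:
servo_tool:
  deltas:
    - {"tx":100,"ty":400,"tz":-70,"ax":0,"ay":0,"az":-1.2,"claw":87}
    - {"tx":100,"ty":400,"tz":-70,"ax":0,"ay":0,"az":-1.2,"claw":87}
    - {"tx":100,"ty":400,"tz":-70,"ax":0,"ay":0,"az":-1.2,"claw":87}
    - {"tx":100,"ty":400,"tz":-70,"ax":0,"ay":0,"az":-1.2,"claw":87}
    - {"tx":100,"ty":400,"tz":-70,"ax":0,"ay":0,"az":-1.2,"claw":87}
    - {"tx":100,"ty":400,"tz":-70,"ax":0,"ay":0,"az":-1.2,"claw":87}
    - {"tx":100,"ty":400,"tz":-70,"ax":0,"ay":0,"az":-1.2,"claw":87}
    - {"tx":100,"ty":400,"tz":-70,"ax":0,"ay":0,"az":-1.2,"claw":87}
    - {"tx":100,"ty":400,"tz":-70,"ax":0,"ay":0,"az":-1.2,"claw":87}
    - {"tx":100,"ty":400,"tz":-70,"ax":0,"ay":0,"az":-1.2,"claw":87}
    - {"tx":100,"ty":400,"tz":-70,"ax":0,"ay":0,"az":-1.2,"claw":87}
    - {"tx":100,"ty":400,"tz":-70,"ax":0,"ay":0,"az":-1.2,"claw":87}

```text
time_s: 3.72
tcp_pos: [0.5194, 0.2118, 0.3602]
ee_rot: [[-0.36, -0.933, 0.001], [-0.933, 0.36, 0.001], [-0.001, -0.001, -1.0]]
wrist_force: [0.2, -0.6, -0.2]
gripper_width: 1.001
gripper_force: 0.0
```

Emit:
servo_tool:
  deltas:
    - {"tx":-82,"ty":64,"tz":0,"ax":0,"ay":0,"az":-0.371,"claw":87}
    - {"tx":-82,"ty":64,"tz":0,"ax":0,"ay":0,"az":-0.371,"claw":87}
    - {"tx":-82,"ty":64,"tz":0,"ax":0,"ay":0,"az":-0.371,"claw":87}
    - {"tx":-82,"ty":64,"tz":0,"ax":0,"ay":0,"az":-0.371,"claw":87}
    - {"tx":-82,"ty":64,"tz":0,"ax":0,"ay":0,"az":-0.371,"claw":87}
    - {"tx":-82,"ty":64,"tz":0,"ax":0,"ay":0,"az":-0.371,"claw":87}

```text
time_s: 4.22
tcp_pos: [0.4906, 0.3085, 0.3596]
ee_rot: [[-0.004, -1.0, -0.0], [-1.0, 0.004, -0.001], [0.001, 0.0, -1.0]]
wrist_force: [0.1, -0.8, -0.6]
gripper_width: 0.997
gripper_force: 0.0
```

Run:
```python
from h import *
import json
s=sense(); im=capture('wrist'); cv2.imwrite('pics/w3raw.png',im)
cv2.imwrite('pics/w3.png',cv2.resize(im[:380],(800,475),interpolation=cv2.INTER_CUBIC))
cv2.imwrite('pics/w2c.png',cv2.resize(cv2.imread('pics/w2raw.png')[30:180,285:499],(800,561),interpolation=cv2.INTER_CUBIC))
json.dump({k:np.array(s[k]).tolist() for k in('tcp_pos','ee_rot','joints')},open('s3.json','w'))
print(s['time_s'],s['tcp_pos'],s['ee_rot'],s['joints'])
T=c2w('wrist',s)
for l in ['wheel_middle','wheel_narrow','press_drum','chock','caddy']:
    for r in recognise(l,'wrist')[:4]: p=(T@np.r_[r['xyz'],1])[:3];print(l,r['confidence'],p,proj('wrist',p,s))
```

```text
4.2167 [0.49059075 0.3084909  0.3596294 ] [[-3.51419159e-03 -9.99993825e-01 -3.82861518e-06]
 [-9.99993685e-01  3.51419312e-03 -5.30064398e-04]
 [ 5.30074580e-04  1.96584315e-06 -9.99999860e-01]] [ 4.81797359e+01  1.40860204e+01  8.30603822e+00  2.01892573e-02
 -8.42427977e+01 -4.83831139e+01]
wheel_middle 0.86 [0.42399047 0.30925236 0.05271956] [[375.27824029 193.65393701]]
wheel_middle 0.84 [0.31287266 0.30307216 0.0479345 ] [[471.66767404 187.65797128]]
wheel_middle 0.69 [0.35483288 0.20046058 0.04804768] [[441.79147015  93.0530558 ]]
wheel_narrow 0.85 [0.47303429 0.41049379 0.04090695] [[330.93315058 274.51082327]]
press_drum 0.95 [0.58800541 0.31332755 0.05198446] [[230.48712298 197.63646892]]
chock 0.91 [0.50716694 0.14114765 0.00498004] [[301.29333397  41.21274928]]
```

View pics/w3.png

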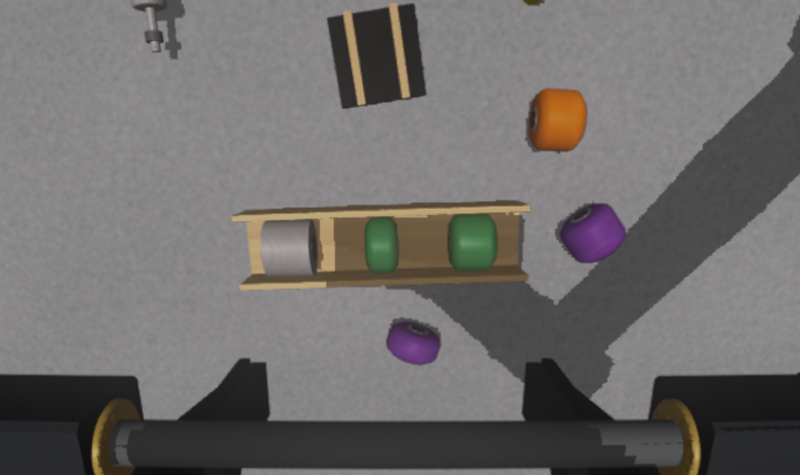

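View pics/w2c.png

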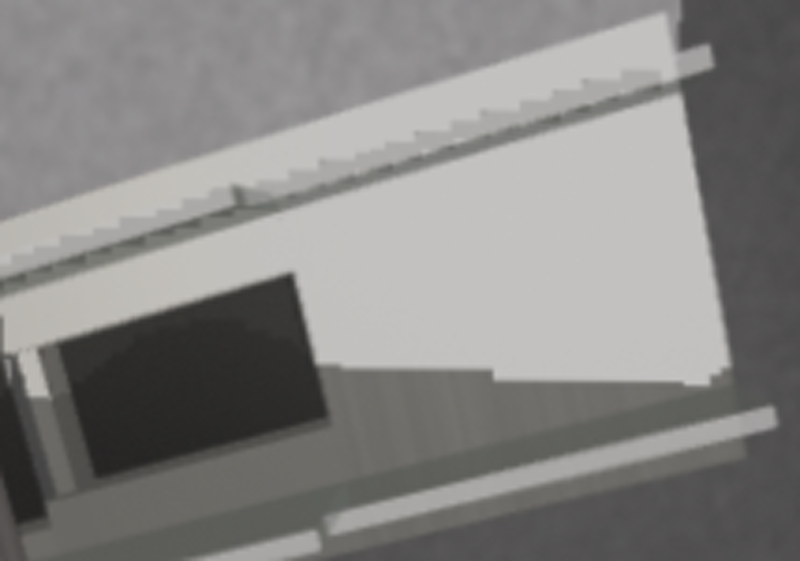

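The caddy crop confirms the order from right to left. The middle green wheel is at (473,241), about 47 px wide; the narrow green wheel is at (382,244), about 32 px wide; the drum is at (288,247). Purple wheels lie outside at (593,233) and (413,342), and the orange one is at (558,120). The chock corners are (328,18), (414,3), (426,95) and (342,108). The ramp crop shows the plate's high-end corners at (667,13) and (745,458), and the first pocket's uphill corners at (294,272) and (328,418).

Run:
```python
from h import *
import json
from scipy.optimize import least_squares
np.set_printoptions(precision=4,suppress=True)
s2=json.load(open('s2.json'));s3=json.load(open('s3.json'))
Z=lambda pts:np.array(pts)/1.25
print('chock base',ray('wrist',Z([(328,18),(414,3),(426,95),(342,108)]),.006,s3))
r=ray('wrist',Z([(348,12),(361,104),(394,5),(405,97)]),.015,s3);print('rails',r, [np.degrees(np.arctan2(*(r[i+1]-r[i])[1::-1])) for i in(0,2)])
c=ray('wrist',Z([(235,215),(528,207),(242,287),(526,278)]),.05,s3);print('caddy',c,c.mean(0))
print('mid,nar',ray('wrist',Z([(450,241),(497,241),(366,244),(398,244)]),.045,s3))
px=np.array([(667,13),(745,458),(294,272),(328,418)])/3.738+[285,30]
def model(p):
    x,y,w,h=p; d=np.array([np.cos(w)*np.cos(.2269),np.sin(w)*np.cos(.2269),-np.sin(.2269)]); a=np.array([-np.sin(w),np.cos(w),0])
    o=np.array([x,y,h]) # deck high-end mid
    return [o-a*.046,o+a*.046,o+d*.085-a*.0175,o+d*.085+a*.0175],o,d,a
def res(p):
    e=proj('wrist',model(p)[0],s2)
    e2=proj('wrist',model(p)[0],s2)
    return np.r_[(e-px)[:2].ravel(),((e-px)[2:].mean(0))*1.4]
f=least_squares(res,[.53,-.05,-1.3,.11]);print(f.x,np.degrees(f.x[2]),f.fun)
m,o,d,a=model(f.x); n=np.cross(d,a); print('feed spot',o+d*.047+n*.027,n,'deck centre',o+d*.0425)
print('top proj',proj('top',m)); 
P=[o+d*t for t in (.12,.19,.26)];print(P)
```

```text
chock base [[0.5506 0.1126 0.006 ]
 [0.4733 0.1006 0.006 ]
 [0.4618 0.1792 0.006 ]
 [0.54   0.1903 0.006 ]]
rails [[0.5317 0.11   0.015 ]
 [0.5216 0.1877 0.015 ]
 [0.4911 0.1045 0.015 ]
 [0.4814 0.1818 0.015 ]] [np.float64(97.40015090825732), np.float64(97.17476595176768)]
caddy [[0.6349 0.2842 0.05  ]
 [0.3718 0.2781 0.05  ]
 [0.634  0.3511 0.05  ]
 [0.3695 0.3433 0.05  ]] [0.5025 0.3142 0.05  ]
mid,nar [[0.4405 0.3095 0.045 ]
 [0.3972 0.3095 0.045 ]
 [0.5176 0.3121 0.045 ]
 [0.4882 0.3122 0.045 ]]
[ 0.521  -0.0661 -1.304   0.1102] -74.71481112641735 [ 0.0557 -0.2225 -0.2475  0.0664  0.1385  0.1224]
feed spot [ 0.5347 -0.1161  0.1259] [ 0.0593 -0.217   0.9744] deck centre [ 0.5319 -0.106   0.1007]
top proj [[367.695  265.8847]
 [355.8714 221.9748]
 [402.4659 243.9929]
 [397.8399 227.6543]]
[array([ 0.5518, -0.1789,  0.0832]), array([ 0.5698, -0.2447,  0.0675]), array([ 0.5878, -0.3105,  0.0517])]
```

Emit:
servo_tool:
  deltas:
    - {"tx":-1,"ty":24,"tz":25,"ax":0,"ay":0,"az":-0.03,"claw":70}
    - {"tx":-3,"ty":50,"tz":50,"ax":0,"ay":0,"az":-0.03,"claw":70}
    - {"tx":-3,"ty":72,"tz":80,"ax":0,"ay":0,"az":-0.03,"claw":70}
    - {"tx":-3,"ty":72,"tz":115,"ax":0,"ay":0,"az":-0.03,"claw":70}
    - {"tx":-3,"ty":72,"tz":150,"ax":0,"ay":0,"az":-0.03,"claw":70}
    - {"tx":-3,"ty":72,"tz":185,"ax":0,"ay":0,"az":-0.03,"claw":70}
    - {"tx":-3,"ty":72,"tz":220,"ax":0,"ay":0,"az":-0.03,"claw":70}
    - {"tx":-3,"ty":72,"tz":250,"ax":0,"ay":0,"az":-0.03,"claw":70}
    - {"tx":-3,"ty":72,"tz":270,"ax":0,"ay":0,"az":-0.03,"claw":70}
    - {"tx":-3,"ty":72,"tz":280,"ax":0,"ay":0,"az":-0.03,"claw":70}
    - {"tx":-3,"ty":72,"tz":280,"ax":0,"ay":0,"az":-0.03,"claw":70}

```text
time_s: 5.43
tcp_pos: [0.4173, 0.312, 0.0775]
ee_rot: [[0.029, -1.0, -0.003], [-1.0, -0.029, -0.004], [0.004, 0.003, -1.0]]
wrist_force: [-0.4, 0.2, 0.4]
gripper_width: 0.804
gripper_force: 0.0
```

Run:
```python
from h import *
s=sense();R=np.array(s['ee_rot']);d=np.array([.419,.312,.013])-s['tcp_pos'];print(s['time_s'],s['tcp_pos'],R.T@d*1000,np.degrees(np.arctan2(R[1,1],R[0,1])),s['gripper_width'])
```

```text
5.4333 [0.41728941 0.31201693 0.07751313] [-0.17102321 -1.90576698 64.50743849] -178.31997961264713 0.8038882684389619
```

Emit:
servo_tool:
  deltas:
    - {"tx":0,"ty":-2,"tz":20,"ax":0,"ay":0,"az":0,"claw":70}
    - {"tx":0,"ty":-2,"tz":45,"ax":0,"ay":0,"az":0,"claw":70}
    - {"tx":0,"ty":-2,"tz":62,"ax":0,"ay":0,"az":0,"claw":70}
    - {"tx":0,"ty":-2,"tz":64,"ax":0,"ay":0,"az":0,"claw":70}
    - {"tx":0,"ty":-2,"tz":64,"ax":0,"ay":0,"az":0,"claw":38}
    - {"tx":0,"ty":-2,"tz":64,"ax":0,"ay":0,"az":0,"claw":38}
    - {"tx":0,"ty":-2,"tz":64,"ax":0,"ay":0,"az":0,"claw":38}
    - {"tx":0,"ty":-2,"tz":64,"ax":0,"ay":0,"az":0,"claw":38}
    - {"tx":0,"ty":-2,"tz":64,"ax":0,"ay":0,"az":0,"claw":38}
    - {"tx":0,"ty":-2,"tz":64,"ax":0,"ay":0,"az":0,"claw":38}

```text
time_s: 6.27
tcp_pos: [0.4203, 0.3137, 0.0164]
ee_rot: [[0.03, -1.0, 0.001], [-1.0, -0.03, 0.001], [-0.001, -0.001, -1.0]]
wrist_force: [-0.9, -0.2, 4.0]
gripper_width: 0.475
gripper_force: 30.0
```

Emit:
servo_tool:
  deltas:
    - {"tx":0,"ty":0,"tz":-25,"ax":0,"ay":0,"az":0,"claw":38}
    - {"tx":0,"ty":0,"tz":-60,"ax":0,"ay":0,"az":0,"claw":38}
    - {"tx":0,"ty":0,"tz":-95,"ax":0,"ay":0,"az":0,"claw":38}
    - {"tx":20,"ty":-10,"tz":-110,"ax":0,"ay":0,"az":0.1,"claw":38}
    - {"tx":45,"ty":-22,"tz":-110,"ax":0,"ay":0,"az":0.2,"claw":38}
    - {"tx":70,"ty":-34,"tz":-110,"ax":0,"ay":0,"az":0.32,"claw":38}
    - {"tx":95,"ty":-46,"tz":-110,"ax":0,"ay":0,"az":0.44,"claw":38}
    - {"tx":120,"ty":-58,"tz":-110,"ax":0,"ay":0,"az":0.56,"claw":38}
    - {"tx":142,"ty":-69,"tz":-110,"ax":0,"ay":0,"az":0.68,"claw":38}
    - {"tx":160,"ty":-78,"tz":-110,"ax":0,"ay":0,"az":0.8,"claw":38}
    - {"tx":170,"ty":-83,"tz":-110,"ax":0,"ay":0,"az":0.92,"claw":38}
    - {"tx":170,"ty":-83,"tz":-110,"ax":0,"ay":0,"az":1.04,"claw":38}

```text
time_s: 7.27
tcp_pos: [0.5086, 0.1438, 0.1254]
ee_rot: [[-0.852, -0.524, -0.0], [-0.524, 0.852, -0.0], [0.001, -0.0, -1.0]]
wrist_force: [-0.9, 0.5, -0.9]
gripper_width: 0.481
gripper_force: 30.0
```

Emit:
servo_tool:
  deltas:
    - {"tx":0,"ty":0,"tz":0,"ax":0,"ay":0,"az":0.12,"claw":38}
    - {"tx":0,"ty":0,"tz":0,"ax":0,"ay":0,"az":0.24,"claw":38}
    - {"tx":0,"ty":0,"tz":0,"ax":0,"ay":0,"az":0.36,"claw":38}
    - {"tx":0,"ty":0,"tz":0,"ax":0,"ay":0,"az":0.43,"claw":38}
    - {"tx":0,"ty":0,"tz":0,"ax":0,"ay":0,"az":0.43,"claw":38}
    - {"tx":0,"ty":0,"tz":0,"ax":0,"ay":0,"az":0.43,"claw":38}

```text
time_s: 7.77
tcp_pos: [0.5079, 0.1458, 0.1255]
ee_rot: [[-0.991, -0.132, -0.0], [-0.132, 0.991, -0.0], [0.0, 0.0, -1.0]]
wrist_force: [-0.5, -0.5, 0.3]
gripper_width: 0.483
gripper_force: 30.0
```

```bash
cat >> h.py <<'E'
def go(p,yaw=None,tilt=0):
    "tool-frame shift (mm) and rotvec to reach TCP p, tool y heading yaw (deg), tilted by tilt about tool x"
    from scipy.spatial.transform import Rotation as Q
    s=sense();R=np.array(s['ee_rot']);print(s['time_s'],np.round(s['tcp_pos'],4),'shift',np.round(R.T@(np.array(p)-s['tcp_pos'])*1000,1))
    if yaw is not None:
        w=np.radians(yaw);D=np.array([[-np.sin(w),np.cos(w),0],[np.cos(w),np.sin(w),0],[0,0,-1]]).T
        print('turn',np.round(Q.from_matrix(R.T@D@Q.from_euler('x',tilt,degrees=True).as_matrix()).as_rotvec(),3))
E
python3 -c "
from h import *
go([.508,.146,.022],97.3);print(sense()['gripper_width'],sense()['gripper_force'],sense()['joints'])
im=capture('wrist');cv2.imwrite('pics/w4.png',im)"
```

```text
7.7667 [0.5079 0.1458 0.1255] shift [-1.000e-01  2.000e-01  1.035e+02]
turn [ 0.    -0.     0.005]
0.4825928260780519 29.99999998603016 [ 3.36161736e+01  1.81447775e+01 -2.08454369e+01 -7.58709993e-03
 -5.10198319e+01 -1.16010511e+02]
```

View pics/w4.png

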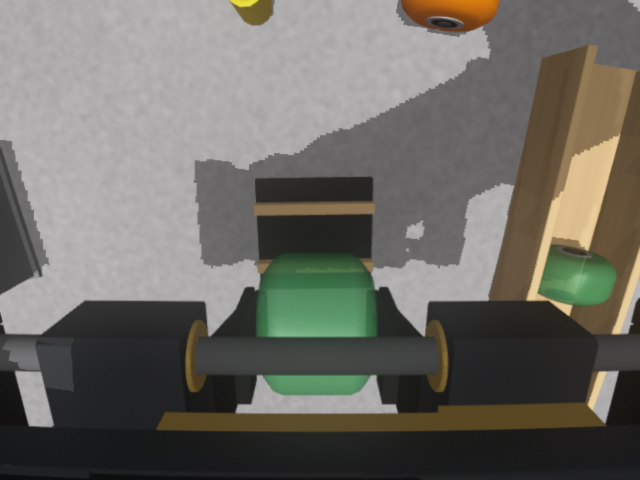

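The wrist picture shows the middle wheel held squarely at (315,320), centred over the chock, whose edges are at 256–374. Its axle lies along the rails.

Emit:
servo_tool:
  deltas:
    - {"tx":0,"ty":0,"tz":25,"ax":0,"ay":0,"az":0,"claw":38}
    - {"tx":0,"ty":0,"tz":55,"ax":0,"ay":0,"az":0,"claw":38}
    - {"tx":0,"ty":0,"tz":80,"ax":0,"ay":0,"az":0,"claw":38}
    - {"tx":0,"ty":0,"tz":95,"ax":0,"ay":0,"az":0,"claw":38}
    - {"tx":0,"ty":0,"tz":100,"ax":0,"ay":0,"az":0,"claw":38}
    - {"tx":0,"ty":0,"tz":103,"ax":0,"ay":0,"az":0,"claw":38}
    - {"tx":0,"ty":0,"tz":104,"ax":0,"ay":0,"az":0,"claw":38}
    - {"tx":0,"ty":0,"tz":104,"ax":0,"ay":0,"az":0,"claw":38}

```text
time_s: 8.48
tcp_pos: [0.5087, 0.1463, 0.0224]
ee_rot: [[-0.991, -0.131, 0.001], [-0.131, 0.991, 0.001], [-0.002, 0.001, -1.0]]
wrist_force: [0.0, 0.1, -1.1]
gripper_width: 0.479
gripper_force: 30.0
```

Emit:
servo_tool:
  deltas:
    - {"tx":0,"ty":0,"tz":1,"ax":0,"ay":0,"az":0,"claw":38}
    - {"tx":0,"ty":0,"tz":2,"ax":0,"ay":0,"az":0,"claw":38}
    - {"tx":0,"ty":0,"tz":2,"ax":0,"ay":0,"az":0,"claw":38}

```text
time_s: 8.73
tcp_pos: [0.5089, 0.1464, 0.021]
ee_rot: [[-0.991, -0.131, 0.002], [-0.131, 0.991, 0.001], [-0.002, 0.001, -1.0]]
wrist_force: [-0.7, -0.1, 4.5]
gripper_width: 0.477
gripper_force: 30.0
```

Emit:
servo_tool:
  deltas:
    - {"tx":0,"ty":0,"tz":0,"ax":0,"ay":0,"az":0,"claw":75}
    - {"tx":0,"ty":0,"tz":0,"ax":0,"ay":0,"az":0,"claw":75}
    - {"tx":0,"ty":0,"tz":0,"ax":0,"ay":0,"az":0,"claw":75}
    - {"tx":0,"ty":0,"tz":0,"ax":0,"ay":0,"az":0,"claw":75}
    - {"tx":0,"ty":0,"tz":-25,"ax":0,"ay":0,"az":0,"claw":87}
    - {"tx":0,"ty":0,"tz":-60,"ax":0,"ay":0,"az":0,"claw":87}
    - {"tx":0,"ty":0,"tz":-95,"ax":0,"ay":0,"az":0,"claw":87}
    - {"tx":0,"ty":0,"tz":-110,"ax":0,"ay":0,"az":0,"claw":87}
    - {"tx":0,"ty":0,"tz":-110,"ax":0,"ay":0,"az":-0.12,"claw":87}
    - {"tx":0,"ty":0,"tz":-110,"ax":0,"ay":0,"az":-0.24,"claw":87}
    - {"tx":0,"ty":0,"tz":-110,"ax":0,"ay":0,"az":-0.36,"claw":87}
    - {"tx":0,"ty":0,"tz":-110,"ax":0,"ay":0,"az":-0.48,"claw":87}

```text
time_s: 9.73
tcp_pos: [0.5079, 0.1458, 0.1296]
ee_rot: [[-0.816, -0.578, -0.0], [-0.578, 0.816, 0.0], [-0.0, 0.0, -1.0]]
wrist_force: [0.0, -0.1, 0.4]
gripper_width: 0.995
gripper_force: 0.0
```

Emit:
servo_tool:
  deltas:
    - {"tx":0,"ty":0,"tz":0,"ax":0,"ay":0,"az":-0.12,"claw":87}
    - {"tx":0,"ty":0,"tz":0,"ax":0,"ay":0,"az":-0.24,"claw":87}
    - {"tx":0,"ty":0,"tz":0,"ax":0,"ay":0,"az":-0.36,"claw":87}
    - {"tx":0,"ty":0,"tz":0,"ax":0,"ay":0,"az":-0.48,"claw":87}
    - {"tx":0,"ty":0,"tz":0,"ax":0,"ay":0,"az":-0.6,"claw":87}
    - {"tx":0,"ty":0,"tz":0,"ax":0,"ay":0,"az":-0.72,"claw":87}
    - {"tx":0,"ty":0,"tz":0,"ax":0,"ay":0,"az":-0.84,"claw":87}
    - {"tx":0,"ty":0,"tz":0,"ax":0,"ay":0,"az":-0.96,"claw":87}
    - {"tx":0,"ty":0,"tz":0,"ax":0,"ay":0,"az":-1.05,"claw":87}
    - {"tx":0,"ty":0,"tz":0,"ax":0,"ay":0,"az":-1.08,"claw":87}
    - {"tx":0,"ty":0,"tz":0,"ax":0,"ay":0,"az":-1.08,"claw":87}

```text
time_s: 10.65
tcp_pos: [0.5079, 0.1458, 0.1293]
ee_rot: [[0.12, -0.993, -0.0], [-0.993, -0.12, -0.0], [0.0, 0.0, -1.0]]
wrist_force: [-0.3, 0.7, 0.0]
gripper_width: 0.999
gripper_force: 0.0
```

```bash
python3 -c "
from h import *
go([.507,.146,.022],187.3);s=sense();print(s['joints'])
for n in ('wrist','scene','top'):
    s=sense();capture(n);T=c2w(n,s)
    for r in recognise('wheel_middle',n)[:4]: print(n,r['confidence'],(T@np.r_[r['xyz'],1])[:3])
"
```

```text
10.65 [0.5079 0.1458 0.1293] shift [ -0.3   0.9 107.3]
turn [ 0.    -0.    -0.007]
[ 3.36164211e+01  1.78952153e+01 -2.05648847e+01 -7.20782593e-03
 -5.15625913e+01 -2.67180436e+01]
wrist 0.87 [0.50885048 0.14316872 0.05461648]
wrist 0.65 [0.36556632 0.18354349 0.02392941]
wrist 0.48 [0.69347523 0.05767348 0.03432837]
scene 0.83 [0.32532232 0.30323313 0.03718453]
scene 0.81 [0.36110339 0.20709489 0.04063188]
scene 0.76 [0.52490198 0.15492136 0.05066017]
top 0.64 [0.34639838 0.19976941 0.05081706]
top 0.63 [0.49866129 0.14891224 0.06218077]
top 0.49 [ 0.54951912 -0.20169107  0.08580904]
```

Emit:
servo_tool:
  deltas:
    - {"tx":0,"ty":1,"tz":25,"ax":0,"ay":0,"az":-0.007,"claw":87}
    - {"tx":0,"ty":1,"tz":60,"ax":0,"ay":0,"az":-0.007,"claw":87}
    - {"tx":0,"ty":1,"tz":90,"ax":0,"ay":0,"az":-0.007,"claw":87}
    - {"tx":0,"ty":1,"tz":106,"ax":0,"ay":0,"az":-0.007,"claw":87}
    - {"tx":0,"ty":1,"tz":109,"ax":0,"ay":0,"az":-0.007,"claw":87}
    - {"tx":0,"ty":1,"tz":109,"ax":0,"ay":0,"az":-0.007,"claw":50}
    - {"tx":0,"ty":1,"tz":109,"ax":0,"ay":0,"az":-0.007,"claw":50}
    - {"tx":0,"ty":1,"tz":109,"ax":0,"ay":0,"az":-0.007,"claw":50}
    - {"tx":0,"ty":1,"tz":109,"ax":0,"ay":0,"az":-0.007,"claw":50}
    - {"tx":0,"ty":1,"tz":109,"ax":0,"ay":0,"az":-0.007,"claw":50}
    - {"tx":0,"ty":1,"tz":109,"ax":0,"ay":0,"az":-0.007,"claw":50}

```text
time_s: 11.87
tcp_pos: [0.5075, 0.1461, 0.0214]
ee_rot: [[0.127, -0.992, 0.001], [-0.992, -0.127, 0.001], [-0.001, -0.002, -1.0]]
wrist_force: [-0.1, 0.1, 0.6]
gripper_width: 0.64
gripper_force: 0.0
```

```bash
python3 -c "
from h import *
s=sense();print(s['gripper_width']*87,s['gripper_force'],s['wrist_force'])
# feed: tool z = -n ; wheel centre 16mm behind TCP
n=np.array([.0593,-.217,.9744]);f=np.array([.5347,-.1161,.1259])
h=np.array(s['tcp_pos'])[2];off=.036-h;print('off',off)
tgt=f-n*off;print(tgt)
go(tgt+n*.1,105.3,-13)
"
```

```text
55.67578996763895 0.0 [-0.14629407  0.09944094  0.62234153]
off 0.014575586095818875
[ 0.53383567 -0.1129371   0.11169755]
11.8667 [0.5075 0.1461 0.0214] shift [ 282.4    3.3 -187.9]
turn [-0.188 -0.161  1.424]
```

Emit:
servo_tool:
  deltas:
    - {"tx":0,"ty":0,"tz":0,"ax":0,"ay":0,"az":0,"claw":50}
    - {"tx":0,"ty":0,"tz":0,"ax":0,"ay":0,"az":0,"claw":50}
    - {"tx":0,"ty":0,"tz":-5,"ax":0,"ay":0,"az":0,"claw":50}
    - {"tx":0,"ty":0,"tz":-25,"ax":0,"ay":0,"az":0,"claw":50}
    - {"tx":0,"ty":0,"tz":-60,"ax":0,"ay":0,"az":0,"claw":50}
    - {"tx":0,"ty":0,"tz":-95,"ax":0,"ay":0,"az":0,"claw":50}
    - {"tx":0,"ty":0,"tz":-130,"ax":0,"ay":0,"az":0,"claw":50}
    - {"tx":0,"ty":0,"tz":-165,"ax":0,"ay":0,"az":0,"claw":50}
    - {"tx":0,"ty":0,"tz":-188,"ax":0,"ay":0,"az":0,"claw":50}
    - {"tx":0,"ty":0,"tz":-188,"ax":0,"ay":0,"az":0,"claw":50}

```text
time_s: 12.7
tcp_pos: [0.5102, 0.147, 0.2149]
ee_rot: [[0.128, -0.992, 0.011], [-0.992, -0.128, 0.005], [-0.004, -0.012, -1.0]]
wrist_force: [0.4, 0.1, -0.1]
gripper_width: 0.613
gripper_force: 30.0
```

Emit:
servo_tool:
  deltas:
    - {"tx":15,"ty":0,"tz":0,"ax":-0.01,"ay":-0.01,"az":0.1,"claw":50}
    - {"tx":40,"ty":0,"tz":0,"ax":-0.03,"ay":-0.02,"az":0.2,"claw":50}
    - {"tx":65,"ty":1,"tz":0,"ax":-0.042,"ay":-0.036,"az":0.32,"claw":50}
    - {"tx":95,"ty":1,"tz":0,"ax":-0.058,"ay":-0.05,"az":0.44,"claw":50}
    - {"tx":125,"ty":1,"tz":0,"ax":-0.074,"ay":-0.063,"az":0.56,"claw":50}
    - {"tx":155,"ty":2,"tz":0,"ax":-0.09,"ay":-0.077,"az":0.68,"claw":50}
    - {"tx":185,"ty":2,"tz":0,"ax":-0.106,"ay":-0.09,"az":0.8,"claw":50}
    - {"tx":215,"ty":2,"tz":0,"ax":-0.121,"ay":-0.104,"az":0.92,"claw":50}
    - {"tx":240,"ty":3,"tz":0,"ax":-0.137,"ay":-0.118,"az":1.04,"claw":50}
    - {"tx":260,"ty":3,"tz":0,"ax":-0.153,"ay":-0.131,"az":1.16,"claw":50}
    - {"tx":275,"ty":3,"tz":0,"ax":-0.169,"ay":-0.145,"az":1.28,"claw":50}
    - {"tx":282,"ty":3,"tz":0,"ax":-0.182,"ay":-0.156,"az":1.38,"claw":50}

```text
time_s: 13.7
tcp_pos: [0.5396, -0.1364, 0.2073]
ee_rot: [[-0.954, -0.291, -0.065], [-0.298, 0.931, 0.211], [-0.001, 0.22, -0.975]]
wrist_force: [0.4, -0.2, -0.7]
gripper_width: 0.615
gripper_force: 30.0
```

```bash
python3 -c "
from h import *
s=sense();print(s['gripper_width']*87,s['gripper_force'],s['wrist_force'])
n=np.array([.0593,-.217,.9744])
go(np.array([.5338,-.1129,.1117])+n*.06,105.3,-13);print(s['joints'])
s=sense();capture('wrist');T=c2w('wrist',s);R=np.array(s['ee_rot'])
for r in recognise('wheel_middle','wrist')[:4]:
  p=(T@np.r_[r['xyz'],1])[:3]; print(r['confidence'],p,R.T@(p-s['tcp_pos']))
"
```

```text
53.46465557970806 29.980672895908356 [ 0.44657333 -0.18207095 -0.68927643]
13.7 [ 0.5396 -0.1364  0.2073] shift [-1.   2.2 38.6]
turn [-0.005 -0.007  0.035]
[ -4.53449511  19.98984021  -1.35066473 -12.32268073 -73.78335246
 -64.10787741]
0.91 [0.35712303 0.17311374 0.03005351] [0.08194891 0.30221099 0.24990932]
0.58 [ 0.52966833 -0.14504401  0.23858004] [ 0.01200913  0.00174449 -0.03170719]
```

Emit:
servo_tool:
  deltas:
    - {"tx":-1,"ty":2,"tz":5,"ax":-0.005,"ay":-0.007,"az":0.035,"claw":50}
    - {"tx":-1,"ty":2,"tz":20,"ax":-0.005,"ay":-0.007,"az":0.035,"claw":50}
    - {"tx":-1,"ty":2,"tz":35,"ax":-0.005,"ay":-0.007,"az":0.035,"claw":50}
    - {"tx":-1,"ty":2,"tz":38,"ax":-0.005,"ay":-0.007,"az":0.035,"claw":50}
    - {"tx":-1,"ty":2,"tz":38,"ax":-0.005,"ay":-0.007,"az":0.035,"claw":50}

```text
time_s: 14.22
tcp_pos: [0.5368, -0.1232, 0.1706]
ee_rot: [[-0.961, -0.268, -0.062], [-0.275, 0.937, 0.216], [0.0, 0.225, -0.974]]
wrist_force: [0.5, -0.2, -1.1]
gripper_width: 0.611
gripper_force: 30.0
```

```bash
python3 -c "
from h import *
go(np.array([.5338,-.1129,.1117]),105.3,-13)
s=sense();im=capture('wrist');cv2.imwrite('pics/w5.png',im)"
```

```text
14.2167 [ 0.5368 -0.1232  0.1706] shift [ 0.  -2.8 59.9]
turn [ 0.    -0.003  0.011]
```

View pics/w5.png

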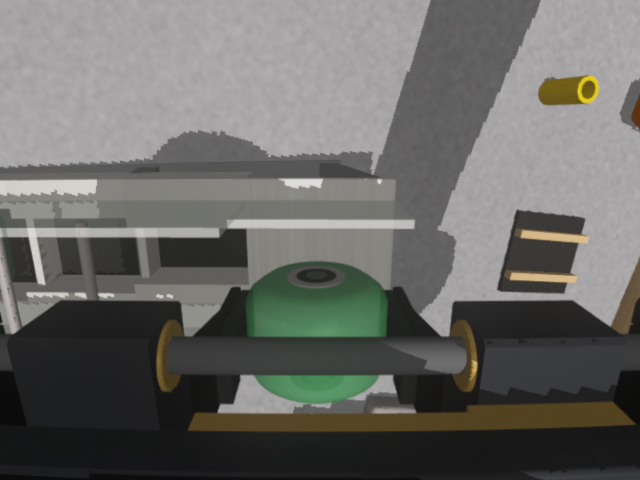

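The wrist picture shows the held wheel at (315,330) over the deck, with the lane lines level in the image, so its axle lies square across the lane. The first pocket is at left (150–245, 240–290) and clear. Now lowering.

Emit:
servo_tool:
  deltas:
    - {"tx":0,"ty":-3,"tz":15,"ax":0,"ay":-0.003,"az":0.011,"claw":50}
    - {"tx":0,"ty":-3,"tz":35,"ax":0,"ay":-0.003,"az":0.011,"claw":50}
    - {"tx":0,"ty":-3,"tz":50,"ax":0,"ay":-0.003,"az":0.011,"claw":50}
    - {"tx":0,"ty":-3,"tz":54,"ax":0,"ay":-0.003,"az":0.011,"claw":50}
    - {"tx":0,"ty":-3,"tz":55,"ax":0,"ay":-0.003,"az":0.011,"claw":50}
    - {"tx":0,"ty":-3,"tz":55,"ax":0,"ay":-0.003,"az":0.011,"claw":50}

```text
time_s: 14.77
tcp_pos: [0.5361, -0.1153, 0.1186]
ee_rot: [[-0.965, -0.257, -0.054], [-0.262, 0.94, 0.216], [-0.004, 0.223, -0.975]]
wrist_force: [1.3, -0.4, -0.5]
gripper_width: 0.612
gripper_force: 30.0
```

Emit:
servo_tool:
  deltas:
    - {"tx":0,"ty":0,"tz":1,"ax":0,"ay":0,"az":0,"claw":50}
    - {"tx":0,"ty":0,"tz":2,"ax":0,"ay":0,"az":0,"claw":50}
    - {"tx":0,"ty":0,"tz":2,"ax":0,"ay":0,"az":0,"claw":50}

```text
time_s: 15.02
tcp_pos: [0.5356, -0.1148, 0.1164]
ee_rot: [[-0.965, -0.256, -0.054], [-0.261, 0.941, 0.217], [-0.004, 0.224, -0.975]]
wrist_force: [-0.3, -0.0, -0.5]
gripper_width: 0.611
gripper_force: 30.0
```

```bash
python3 -c "
from h import *
go(np.array([.5338,-.1129,.1117]),105.3,-13);print(sense()['wrist_force'])"
```

```text
15.0167 [ 0.5356 -0.1148  0.1164] shift [1.3 1.2 5.1]
turn [-0.001  0.005 -0.002]
[-0.3206773  -0.03122119 -0.4750922 ]
```

Emit:
servo_tool:
  deltas:
    - {"tx":1,"ty":0,"tz":1,"ax":0,"ay":0,"az":0,"claw":50}
    - {"tx":1,"ty":0,"tz":2,"ax":0,"ay":0,"az":0,"claw":50}
    - {"tx":1,"ty":0,"tz":3,"ax":0,"ay":0,"az":0,"claw":50}
    - {"tx":1,"ty":0,"tz":3,"ax":0,"ay":0,"az":0,"claw":50}

```text
time_s: 15.35
tcp_pos: [0.5339, -0.1142, 0.1126]
ee_rot: [[-0.965, -0.255, -0.056], [-0.261, 0.941, 0.217], [-0.003, 0.224, -0.974]]
wrist_force: [-0.4, 0.1, -1.0]
gripper_width: 0.616
gripper_force: 30.0
```

Emit:
servo_tool:
  deltas:
    - {"tx":0,"ty":0,"tz":1,"ax":0,"ay":0,"az":0,"claw":50}
    - {"tx":0,"ty":0,"tz":2,"ax":0,"ay":0,"az":0,"claw":50}
    - {"tx":0,"ty":0,"tz":2,"ax":0,"ay":0,"az":0,"claw":50}

```text
time_s: 15.6
tcp_pos: [0.5342, -0.1141, 0.1117]
ee_rot: [[-0.965, -0.256, -0.055], [-0.262, 0.94, 0.217], [-0.003, 0.224, -0.975]]
wrist_force: [-1.1, -0.0, 4.0]
gripper_width: 0.617
gripper_force: 30.0
```

Emit:
servo_tool:
  deltas:
    - {"tx":0,"ty":0,"tz":0,"ax":0,"ay":0,"az":0,"claw":87}
    - {"tx":0,"ty":0,"tz":0,"ax":0,"ay":0,"az":0,"claw":87}
    - {"tx":0,"ty":0,"tz":0,"ax":0,"ay":0,"az":0,"claw":87}
    - {"tx":0,"ty":0,"tz":0,"ax":0,"ay":0,"az":0,"claw":87}
    - {"tx":0,"ty":0,"tz":0,"ax":0,"ay":0,"az":0,"claw":87}
    - {"tx":0,"ty":0,"tz":0,"ax":0,"ay":0,"az":0,"claw":87}
    - {"tx":0,"ty":0,"tz":-20,"ax":0,"ay":0,"az":0,"claw":87}
    - {"tx":0,"ty":0,"tz":-50,"ax":0,"ay":0,"az":0,"claw":87}
    - {"tx":0,"ty":0,"tz":-85,"ax":0,"ay":0,"az":0,"claw":87}
    - {"tx":0,"ty":0,"tz":-115,"ax":0,"ay":0,"az":0,"claw":87}
    - {"tx":0,"ty":0,"tz":-120,"ax":0,"ay":0,"az":0,"claw":87}
    - {"tx":0,"ty":0,"tz":-120,"ax":0,"ay":0,"az":0,"claw":87}

```text
time_s: 16.6
tcp_pos: [0.542, -0.1404, 0.2303]
ee_rot: [[-0.965, -0.256, -0.05], [-0.261, 0.941, 0.216], [-0.008, 0.222, -0.975]]
wrist_force: [0.1, 0.7, -1.4]
gripper_width: 0.998
gripper_force: 0.0
```

Emit:
servo_tool:
  deltas:
    - {"tx":-80,"ty":0,"tz":0,"ax":0,"ay":0,"az":0,"claw":87}
    - {"tx":-80,"ty":0,"tz":0,"ax":0,"ay":0,"az":0,"claw":87}
    - {"tx":-80,"ty":0,"tz":0,"ax":0,"ay":0,"az":0,"claw":87}
    - {"tx":-80,"ty":0,"tz":0,"ax":0,"ay":0,"az":0,"claw":87}

```text
time_s: 16.93
tcp_pos: [0.6181, -0.1178, 0.2244]
ee_rot: [[-0.965, -0.255, -0.061], [-0.262, 0.94, 0.218], [0.002, 0.227, -0.974]]
wrist_force: [0.3, -0.3, -0.4]
gripper_width: 0.998
gripper_force: 0.0
```

```bash
python3 -c "
from h import *
s=sense();print(s['time_s'],s['tcp_pos'])
im=capture('wrist');cv2.imwrite('pics/w6.png',im);T=c2w('wrist',s)
for r in recognise('wheel_middle','wrist')[:4]: print(r['confidence'],(T@np.r_[r['xyz'],1])[:3])
go([.545,.2,.25],181.5)
"
```

```text
16.9333 [ 0.61807073 -0.1177597   0.22438342]
0.84 [ 0.57134292 -0.24250412  0.08211314]
17.0333 [ 0.6169 -0.1186  0.2262] shift [-13.9 323.3  50.5]
turn [ 0.193  0.151 -1.326]
```

View pics/w6.png

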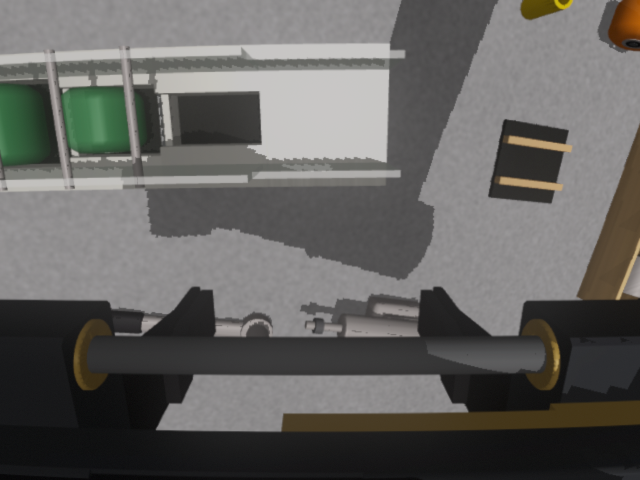

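The wrist picture shows the middle wheel lodged in the second pocket at (104,119). The first pocket is free (180–260, 93–145), and the wide wheel is still in place at the left. Next is the narrow wheel.

```bash
python3 -c "
from h import *
go([.503,.3135,.19],181.5)
"
```

```text
17.0333 [ 0.6169 -0.1186  0.2262] shift [ -3.  427.2 136.1]
turn [ 0.193  0.151 -1.326]
```

Emit:
servo_tool:
  deltas:
    - {"tx":0,"ty":20,"tz":6,"ax":0.014,"ay":0.011,"az":-0.1,"claw":87}
    - {"tx":-1,"ty":55,"tz":17,"ax":0.031,"ay":0.025,"az":-0.215,"claw":87}
    - {"tx":-1,"ty":93,"tz":30,"ax":0.048,"ay":0.038,"az":-0.33,"claw":87}
    - {"tx":-1,"ty":131,"tz":42,"ax":0.065,"ay":0.051,"az":-0.445,"claw":87}
    - {"tx":-1,"ty":169,"tz":54,"ax":0.082,"ay":0.064,"az":-0.56,"claw":87}
    - {"tx":-1,"ty":207,"tz":66,"ax":0.098,"ay":0.077,"az":-0.675,"claw":87}
    - {"tx":-2,"ty":245,"tz":78,"ax":0.115,"ay":0.09,"az":-0.79,"claw":87}
    - {"tx":-2,"ty":283,"tz":90,"ax":0.132,"ay":0.103,"az":-0.905,"claw":70}
    - {"tx":-2,"ty":321,"tz":102,"ax":0.148,"ay":0.116,"az":-1.02,"claw":60}
    - {"tx":-3,"ty":359,"tz":114,"ax":0.165,"ay":0.129,"az":-1.135,"claw":60}
    - {"tx":-3,"ty":395,"tz":126,"ax":0.18,"ay":0.141,"az":-1.24,"claw":60}
    - {"tx":-3,"ty":415,"tz":132,"ax":0.193,"ay":0.151,"az":-1.326,"claw":60}

```text
time_s: 18.03
tcp_pos: [0.5054, 0.303, 0.1921]
ee_rot: [[0.033, -0.999, 0.004], [-0.999, -0.033, -0.0], [0.001, -0.004, -1.0]]
wrist_force: [0.7, 0.5, -0.2]
gripper_width: 0.731
gripper_force: 0.0
```

```bash
python3 -c "
from h import *
go([.503,.3135,.014],181.5);s=sense();print(s['gripper_width']*87)
n='wrist';capture(n);T=c2w(n,s)
for r in recognise('wheel_narrow',n)[:3]: print(r['confidence'],(T@np.r_[r['xyz'],1])[:3])
"
```

```text
18.0333 [0.5054 0.303  0.1921] shift [-10.6   2.8 178.1]
turn [-0.004 -0.001  0.007]
63.614935084662626
0.95 [0.50499121 0.31250728 0.0491461 ]
```

Emit:
servo_tool:
  deltas:
    - {"tx":-7,"ty":2,"tz":20,"ax":0,"ay":0,"az":0.007,"claw":60}
    - {"tx":-10,"ty":2,"tz":55,"ax":0,"ay":0,"az":0.007,"claw":60}
    - {"tx":-10,"ty":2,"tz":90,"ax":0,"ay":0,"az":0.007,"claw":60}
    - {"tx":-10,"ty":2,"tz":125,"ax":0,"ay":0,"az":0.007,"claw":60}
    - {"tx":-10,"ty":2,"tz":155,"ax":0,"ay":0,"az":0.007,"claw":60}
    - {"tx":-10,"ty":2,"tz":172,"ax":0,"ay":0,"az":0.007,"claw":60}
    - {"tx":-10,"ty":2,"tz":178,"ax":0,"ay":0,"az":0.007,"claw":60}
    - {"tx":-10,"ty":2,"tz":178,"ax":0,"ay":0,"az":0.007,"claw":60}
    - {"tx":-10,"ty":2,"tz":178,"ax":0,"ay":0,"az":0.007,"claw":26}
    - {"tx":-10,"ty":2,"tz":178,"ax":0,"ay":0,"az":0.007,"claw":26}
    - {"tx":-10,"ty":2,"tz":178,"ax":0,"ay":0,"az":0.007,"claw":26}
    - {"tx":-10,"ty":2,"tz":178,"ax":0,"ay":0,"az":0.007,"claw":26}

```text
time_s: 19.13
tcp_pos: [0.5065, 0.3112, 0.0159]
ee_rot: [[0.019, -1.0, 0.006], [-1.0, -0.019, 0.002], [-0.002, -0.006, -1.0]]
wrist_force: [-0.6, 0.1, -0.5]
gripper_width: 0.476
gripper_force: 0.0
```

Emit:
servo_tool:
  deltas:
    - {"tx":0,"ty":0,"tz":0,"ax":0,"ay":0,"az":0,"claw":26}
    - {"tx":0,"ty":0,"tz":0,"ax":0,"ay":0,"az":0,"claw":26}
    - {"tx":0,"ty":0,"tz":0,"ax":0,"ay":0,"az":0,"claw":26}

```text
time_s: 19.38
tcp_pos: [0.5059, 0.3109, 0.015]
ee_rot: [[0.019, -1.0, 0.004], [-1.0, -0.019, 0.0], [0.0, -0.004, -1.0]]
wrist_force: [-1.8, 1.0, 3.5]
gripper_width: 0.341
gripper_force: 30.0
```

```bash
python3 -c "
from h import *
go([.507,.146,.125],97.3);s=sense();print(s['gripper_width']*87)
"
```

```text
19.3833 [0.5059 0.3109 0.015 ] shift [ 164.8    1.6 -110. ]
turn [-0.003  0.003  1.462]
29.687473168805415
```

Emit:
servo_tool:
  deltas:
    - {"tx":0,"ty":0,"tz":-25,"ax":0,"ay":0,"az":0,"claw":26}
    - {"tx":0,"ty":0,"tz":-60,"ax":0,"ay":0,"az":0,"claw":26}
    - {"tx":0,"ty":0,"tz":-95,"ax":0,"ay":0,"az":0,"claw":26}
    - {"tx":20,"ty":0,"tz":-110,"ax":0,"ay":0,"az":0.1,"claw":26}
    - {"tx":42,"ty":1,"tz":-110,"ax":0,"ay":0,"az":0.2,"claw":26}
    - {"tx":66,"ty":2,"tz":-110,"ax":0,"ay":0,"az":0.32,"claw":26}
    - {"tx":90,"ty":3,"tz":-110,"ax":0,"ay":0,"az":0.44,"claw":26}
    - {"tx":115,"ty":4,"tz":-110,"ax":0,"ay":0,"az":0.56,"claw":26}
    - {"tx":138,"ty":5,"tz":-110,"ax":0,"ay":0,"az":0.68,"claw":26}
    - {"tx":156,"ty":5,"tz":-110,"ax":0,"ay":0,"az":0.8,"claw":26}
    - {"tx":165,"ty":5,"tz":-110,"ax":0,"ay":0,"az":0.92,"claw":26}
    - {"tx":165,"ty":5,"tz":-110,"ax":0,"ay":0,"az":1.04,"claw":26}

```text
time_s: 20.38
tcp_pos: [0.5029, 0.1436, 0.1242]
ee_rot: [[-0.857, -0.515, 0.002], [-0.515, 0.857, -0.001], [-0.002, -0.002, -1.0]]
wrist_force: [0.2, 0.2, -2.1]
gripper_width: 0.338
gripper_force: 30.0
```

Emit:
servo_tool:
  deltas:
    - {"tx":0,"ty":0,"tz":0,"ax":0,"ay":0,"az":0.12,"claw":26}
    - {"tx":0,"ty":0,"tz":0,"ax":0,"ay":0,"az":0.24,"claw":26}
    - {"tx":0,"ty":0,"tz":0,"ax":0,"ay":0,"az":0.36,"claw":26}
    - {"tx":0,"ty":0,"tz":0,"ax":0,"ay":0,"az":0.42,"claw":26}
    - {"tx":0,"ty":0,"tz":0,"ax":0,"ay":0,"az":0.42,"claw":26}
    - {"tx":0,"ty":0,"tz":0,"ax":0,"ay":0,"az":0.42,"claw":26}

```text
time_s: 20.88
tcp_pos: [0.5034, 0.1456, 0.1243]
ee_rot: [[-0.991, -0.131, 0.003], [-0.131, 0.991, -0.0], [-0.003, -0.001, -1.0]]
wrist_force: [0.7, 0.5, -0.4]
gripper_width: 0.345
gripper_force: 30.0
```

```bash
python3 -c "
from h import *
go([.5035,.146,.020],97.3);s=sense();print(s['gripper_width']*87,s['gripper_force'])
n='wrist';capture(n);T=c2w(n,s);R=np.array(s['ee_rot'])
for r in recognise('wheel_narrow',n)[:3]: p=(T@np.r_[r['xyz'],1])[:3];print(r['confidence'],p,R.T@(p-s['tcp_pos']))
for r in recognise('wheel_wide',n)[:1]+recognise('press_drum',n)[:1]: p=(T@np.r_[r['xyz'],1])[:3];print(r['confidence'],p)
"
```

```text
20.8833 [0.5034 0.1456 0.1243] shift [  0.2   0.5 104.3]
turn [-0.001  0.003  0.004]
30.03800962969306 29.9999125872273
0.79 [0.48846611 0.14636398 0.15595896] [ 0.01457403  0.00269129 -0.03173234]
0.64 [0.57200997 0.32556745 0.05504354]
```

Emit:
servo_tool:
  deltas:
    - {"tx":-1,"ty":0,"tz":25,"ax":0,"ay":0,"az":0.004,"claw":26}
    - {"tx":-1,"ty":0,"tz":55,"ax":0,"ay":0,"az":0.004,"claw":26}
    - {"tx":-1,"ty":0,"tz":80,"ax":0,"ay":0,"az":0.004,"claw":26}
    - {"tx":-1,"ty":0,"tz":95,"ax":0,"ay":0,"az":0.004,"claw":26}
    - {"tx":-1,"ty":0,"tz":100,"ax":0,"ay":0,"az":0.004,"claw":26}
    - {"tx":-1,"ty":0,"tz":102,"ax":0,"ay":0,"az":0.004,"claw":26}
    - {"tx":-1,"ty":0,"tz":102,"ax":0,"ay":0,"az":0.004,"claw":26}

```text
time_s: 21.67
tcp_pos: [0.5053, 0.1459, 0.0227]
ee_rot: [[-0.992, -0.126, 0.004], [-0.126, 0.992, -0.0], [-0.004, -0.001, -1.0]]
wrist_force: [0.2, -0.2, -1.0]
gripper_width: 0.341
gripper_force: 30.0
```

Emit:
servo_tool:
  deltas:
    - {"tx":0,"ty":0,"tz":1,"ax":0,"ay":0,"az":0,"claw":26}
    - {"tx":0,"ty":0,"tz":2,"ax":0,"ay":0,"az":0,"claw":26}
    - {"tx":0,"ty":0,"tz":2,"ax":0,"ay":0,"az":0,"claw":26}

```text
time_s: 21.92
tcp_pos: [0.5054, 0.146, 0.0213]
ee_rot: [[-0.992, -0.125, 0.005], [-0.125, 0.992, 0.001], [-0.005, 0.0, -1.0]]
wrist_force: [-0.0, -0.1, -0.7]
gripper_width: 0.34
gripper_force: 30.0
```

Emit:
servo_tool:
  deltas:
    - {"tx":0,"ty":0,"tz":1,"ax":0,"ay":0,"az":0,"claw":26}
    - {"tx":0,"ty":0,"tz":2,"ax":0,"ay":0,"az":0,"claw":26}
    - {"tx":0,"ty":0,"tz":2,"ax":0,"ay":0,"az":0,"claw":26}

```text
time_s: 22.17
tcp_pos: [0.5057, 0.1461, 0.0205]
ee_rot: [[-0.992, -0.126, 0.006], [-0.126, 0.992, 0.0], [-0.006, -0.0, -1.0]]
wrist_force: [-4.1, -0.4, 10.5]
gripper_width: 0.342
gripper_force: 30.0
```

Emit:
servo_tool:
  deltas:
    - {"tx":0,"ty":0,"tz":0,"ax":0,"ay":0,"az":0,"claw":75}
    - {"tx":0,"ty":0,"tz":0,"ax":0,"ay":0,"az":0,"claw":75}
    - {"tx":0,"ty":0,"tz":0,"ax":0,"ay":0,"az":0,"claw":75}
    - {"tx":0,"ty":0,"tz":0,"ax":0,"ay":0,"az":0,"claw":75}
    - {"tx":0,"ty":0,"tz":-20,"ax":0,"ay":0,"az":0,"claw":87}
    - {"tx":0,"ty":0,"tz":-55,"ax":0,"ay":0,"az":0,"claw":87}
    - {"tx":0,"ty":0,"tz":-90,"ax":0,"ay":0,"az":0,"claw":87}
    - {"tx":0,"ty":0,"tz":-110,"ax":0,"ay":0,"az":0,"claw":87}
    - {"tx":0,"ty":0,"tz":-110,"ax":0,"ay":0,"az":-0.12,"claw":87}
    - {"tx":0,"ty":0,"tz":-110,"ax":0,"ay":0,"az":-0.24,"claw":87}
    - {"tx":0,"ty":0,"tz":-110,"ax":0,"ay":0,"az":-0.36,"claw":87}
    - {"tx":0,"ty":0,"tz":-110,"ax":0,"ay":0,"az":-0.48,"claw":87}

```text
time_s: 23.17
tcp_pos: [0.5044, 0.1457, 0.1285]
ee_rot: [[-0.819, -0.574, 0.004], [-0.574, 0.819, -0.0], [-0.003, -0.002, -1.0]]
wrist_force: [-1.5, -0.5, -0.0]
gripper_width: 0.994
gripper_force: 0.0
```

Emit:
servo_tool:
  deltas:
    - {"tx":0,"ty":0,"tz":0,"ax":0,"ay":0,"az":-0.12,"claw":87}
    - {"tx":0,"ty":0,"tz":0,"ax":0,"ay":0,"az":-0.24,"claw":87}
    - {"tx":0,"ty":0,"tz":0,"ax":0,"ay":0,"az":-0.36,"claw":87}
    - {"tx":0,"ty":0,"tz":0,"ax":0,"ay":0,"az":-0.48,"claw":87}
    - {"tx":0,"ty":0,"tz":0,"ax":0,"ay":0,"az":-0.6,"claw":87}
    - {"tx":0,"ty":0,"tz":0,"ax":0,"ay":0,"az":-0.72,"claw":87}
    - {"tx":0,"ty":0,"tz":0,"ax":0,"ay":0,"az":-0.84,"claw":87}
    - {"tx":0,"ty":0,"tz":0,"ax":0,"ay":0,"az":-0.96,"claw":87}
    - {"tx":0,"ty":0,"tz":0,"ax":0,"ay":0,"az":-1.05,"claw":87}
    - {"tx":0,"ty":0,"tz":0,"ax":0,"ay":0,"az":-1.09,"claw":87}
    - {"tx":0,"ty":0,"tz":0,"ax":0,"ay":0,"az":-1.09,"claw":87}

```text
time_s: 24.08
tcp_pos: [0.5044, 0.1457, 0.1282]
ee_rot: [[0.125, -0.992, 0.003], [-0.992, -0.125, -0.001], [0.001, -0.003, -1.0]]
wrist_force: [0.8, 0.6, 0.1]
gripper_width: 0.999
gripper_force: 0.0
```

```bash
python3 -c "
from h import *
go([.507,.146,.020],187.3)
n='wrist';s=sense();capture(n);T=c2w(n,s)
for r in recognise('wheel_narrow',n)[:2]: print(r['confidence'],(T@np.r_[r['xyz'],1])[:3])
m=trace('wheel_narrow',n)
for q in m[:2]:
  v,u=np.where(q['mask']);print(q['confidence'],u.min(),u.max(),v.min(),v.max())
  print(ray(n,[(u.mean(),v.min()),(u.mean(),v.max())],.045,s))
"
```

```text
24.0833 [0.5044 0.1457 0.1282] shift [-1.000e-01 -2.300e+00  1.082e+02]
turn [-0.003 -0.001 -0.002]
0.82 [0.50979562 0.14457145 0.05344616]
0.79 271 355 219 283
[[0.50894585 0.12545721 0.045     ]
 [0.5039055  0.16615448 0.045     ]]
```

Emit:
servo_tool:
  deltas:
    - {"tx":0,"ty":-2,"tz":25,"ax":-0.003,"ay":0,"az":0,"claw":87}
    - {"tx":0,"ty":-2,"tz":60,"ax":-0.003,"ay":0,"az":0,"claw":87}
    - {"tx":0,"ty":-2,"tz":90,"ax":-0.003,"ay":0,"az":0,"claw":87}
    - {"tx":0,"ty":-2,"tz":105,"ax":-0.003,"ay":0,"az":0,"claw":87}
    - {"tx":0,"ty":-2,"tz":108,"ax":-0.003,"ay":0,"az":0,"claw":87}
    - {"tx":0,"ty":-2,"tz":108,"ax":-0.003,"ay":0,"az":0,"claw":50}
    - {"tx":0,"ty":-2,"tz":108,"ax":-0.003,"ay":0,"az":0,"claw":50}
    - {"tx":0,"ty":-2,"tz":108,"ax":-0.003,"ay":0,"az":0,"claw":50}
    - {"tx":0,"ty":-2,"tz":108,"ax":-0.003,"ay":0,"az":0,"claw":50}
    - {"tx":0,"ty":-2,"tz":108,"ax":-0.003,"ay":0,"az":0,"claw":50}
    - {"tx":0,"ty":-2,"tz":108,"ax":-0.003,"ay":0,"az":0,"claw":50}
    - {"tx":0,"ty":-2,"tz":108,"ax":-0.003,"ay":0,"az":0,"claw":50}

```text
time_s: 25.23
tcp_pos: [0.507, 0.1461, 0.0211]
ee_rot: [[0.124, -0.992, 0.001], [-0.992, -0.124, -0.0], [0.0, -0.001, -1.0]]
wrist_force: [-1.2, 0.0, 1.8]
gripper_width: 0.613
gripper_force: 30.0
```

Emit:
servo_tool:
  deltas:
    - {"tx":0,"ty":0,"tz":0,"ax":0,"ay":0,"az":0,"claw":50}
    - {"tx":0,"ty":0,"tz":0,"ax":0,"ay":0,"az":0,"claw":50}

```text
time_s: 25.4
tcp_pos: [0.507, 0.1461, 0.0209]
ee_rot: [[0.124, -0.992, 0.001], [-0.992, -0.124, -0.0], [0.001, -0.001, -1.0]]
wrist_force: [-1.8, 0.1, 3.2]
gripper_width: 0.615
gripper_force: 30.0
```

```bash
python3 -c "
from h import *
s=sense();print(s['gripper_width']*87,s['gripper_force'])
n=np.array([.0593,-.217,.9744]);f=np.array([.5347,-.1161,.1259])
off=.036-s['tcp_pos'][2];print(off,f-n*off)
go(f-n*off+n*.1,105.3,-13)
"
```

```text
53.52512168585325 30.000716149806976
0.015050282432190313 [ 0.53380752 -0.11283409  0.111235  ]
25.4 [0.507  0.1461 0.0209] shift [ 282.6    2.3 -187.6]
turn [-0.188 -0.162  1.422]
```

Same transfer as before.

Emit:
servo_tool:
  deltas:
    - {"tx":0,"ty":0,"tz":-5,"ax":0,"ay":0,"az":0,"claw":50}
    - {"tx":0,"ty":0,"tz":-25,"ax":0,"ay":0,"az":0,"claw":50}
    - {"tx":0,"ty":0,"tz":-60,"ax":0,"ay":0,"az":0,"claw":50}
    - {"tx":0,"ty":0,"tz":-95,"ax":0,"ay":0,"az":0,"claw":50}
    - {"tx":0,"ty":0,"tz":-130,"ax":0,"ay":0,"az":0,"claw":50}
    - {"tx":0,"ty":0,"tz":-165,"ax":0,"ay":0,"az":0,"claw":50}
    - {"tx":0,"ty":0,"tz":-188,"ax":0,"ay":0,"az":0,"claw":50}
    - {"tx":0,"ty":0,"tz":-188,"ax":0,"ay":0,"az":0,"claw":50}

```text
time_s: 26.07
tcp_pos: [0.5097, 0.1473, 0.2146]
ee_rot: [[0.125, -0.992, 0.012], [-0.992, -0.125, 0.004], [-0.003, -0.012, -1.0]]
wrist_force: [0.1, 0.6, -0.8]
gripper_width: 0.609
gripper_force: 30.0
```

Emit:
servo_tool:
  deltas:
    - {"tx":15,"ty":0,"tz":0,"ax":-0.01,"ay":-0.01,"az":0.1,"claw":50}
    - {"tx":40,"ty":0,"tz":0,"ax":-0.03,"ay":-0.02,"az":0.2,"claw":50}
    - {"tx":65,"ty":1,"tz":0,"ax":-0.042,"ay":-0.036,"az":0.32,"claw":50}
    - {"tx":95,"ty":1,"tz":0,"ax":-0.058,"ay":-0.05,"az":0.44,"claw":50}
    - {"tx":125,"ty":1,"tz":0,"ax":-0.074,"ay":-0.063,"az":0.56,"claw":50}
    - {"tx":155,"ty":2,"tz":0,"ax":-0.09,"ay":-0.077,"az":0.68,"claw":50}
    - {"tx":185,"ty":2,"tz":0,"ax":-0.106,"ay":-0.09,"az":0.8,"claw":50}
    - {"tx":215,"ty":2,"tz":0,"ax":-0.121,"ay":-0.104,"az":0.92,"claw":50}
    - {"tx":240,"ty":2,"tz":0,"ax":-0.137,"ay":-0.118,"az":1.04,"claw":50}
    - {"tx":260,"ty":2,"tz":0,"ax":-0.153,"ay":-0.131,"az":1.16,"claw":50}
    - {"tx":275,"ty":2,"tz":0,"ax":-0.169,"ay":-0.145,"az":1.28,"claw":50}
    - {"tx":282,"ty":2,"tz":0,"ax":-0.182,"ay":-0.156,"az":1.38,"claw":50}

```text
time_s: 27.07
tcp_pos: [0.5395, -0.136, 0.2073]
ee_rot: [[-0.955, -0.289, -0.064], [-0.296, 0.932, 0.21], [-0.001, 0.22, -0.976]]
wrist_force: [0.0, 0.5, -1.3]
gripper_width: 0.612
gripper_force: 30.0
```

Emit:
servo_tool:
  deltas:
    - {"tx":0,"ty":0,"tz":10,"ax":-0.005,"ay":-0.007,"az":0.035,"claw":50}
    - {"tx":0,"ty":0,"tz":25,"ax":-0.005,"ay":-0.007,"az":0.035,"claw":50}
    - {"tx":0,"ty":0,"tz":35,"ax":-0.005,"ay":-0.007,"az":0.035,"claw":50}
    - {"tx":0,"ty":0,"tz":38,"ax":-0.005,"ay":-0.007,"az":0.035,"claw":50}
    - {"tx":0,"ty":0,"tz":38,"ax":-0.005,"ay":-0.007,"az":0.035,"claw":50}
    - {"tx":0,"ty":0,"tz":38,"ax":-0.005,"ay":-0.007,"az":0.035,"claw":50}

```text
time_s: 27.57
tcp_pos: [0.5376, -0.1259, 0.1716]
ee_rot: [[-0.963, -0.264, -0.058], [-0.271, 0.938, 0.215], [-0.003, 0.223, -0.975]]
wrist_force: [-0.5, -0.2, 0.1]
gripper_width: 0.608
gripper_force: 30.0
```

```bash
python3 -c "
from h import *
s=sense();print(s['gripper_width']*87,s['gripper_force'])
go([.5338,-.1128,.1112],105.3,-13)
"
```

```text
52.90796850989664 29.999981224536896
27.5667 [ 0.5376 -0.1259  0.1716] shift [ 0.3 -0.2 62. ]
turn [-0.002  0.001  0.007]
```

Emit:
servo_tool:
  deltas:
    - {"tx":1,"ty":0,"tz":15,"ax":0,"ay":0,"az":0.007,"claw":50}
    - {"tx":1,"ty":0,"tz":35,"ax":0,"ay":0,"az":0.007,"claw":50}
    - {"tx":1,"ty":0,"tz":50,"ax":0,"ay":0,"az":0.007,"claw":50}
    - {"tx":1,"ty":0,"tz":57,"ax":0,"ay":0,"az":0.007,"claw":50}
    - {"tx":1,"ty":0,"tz":59,"ax":0,"ay":0,"az":0.007,"claw":50}
    - {"tx":1,"ty":0,"tz":60,"ax":0,"ay":0,"az":0.007,"claw":50}
    - {"tx":1,"ty":0,"tz":60,"ax":0,"ay":0,"az":0.007,"claw":50}

```text
time_s: 28.15
tcp_pos: [0.5339, -0.1135, 0.114]
ee_rot: [[-0.965, -0.258, -0.056], [-0.264, 0.94, 0.215], [-0.003, 0.222, -0.975]]
wrist_force: [-0.1, -0.6, -0.8]
gripper_width: 0.612
gripper_force: 30.0
```

```bash
python3 -c "
from h import *
go([.5338,-.1128,.1112],105.3,-13)
"
```

```text
28.15 [ 0.5339 -0.1135  0.114 ] shift [-0.1  0.1  2.9]
turn [-0.003  0.003  0.001]
```

Emit:
servo_tool:
  deltas:
    - {"tx":0,"ty":0,"tz":1,"ax":0,"ay":0,"az":0,"claw":50}
    - {"tx":0,"ty":0,"tz":2,"ax":0,"ay":0,"az":0,"claw":50}
    - {"tx":0,"ty":0,"tz":3,"ax":0,"ay":0,"az":0,"claw":50}
    - {"tx":0,"ty":0,"tz":3,"ax":0,"ay":0,"az":0,"claw":50}

```text
time_s: 28.48
tcp_pos: [0.5337, -0.1131, 0.1119]
ee_rot: [[-0.965, -0.258, -0.055], [-0.264, 0.94, 0.215], [-0.003, 0.222, -0.975]]
wrist_force: [-0.5, -0.4, 4.3]
gripper_width: 0.611
gripper_force: 30.0
```

Contact with the deck, so I release.

Emit:
servo_tool:
  deltas:
    - {"tx":0,"ty":0,"tz":0,"ax":0,"ay":0,"az":0,"claw":87}
    - {"tx":0,"ty":0,"tz":0,"ax":0,"ay":0,"az":0,"claw":87}
    - {"tx":0,"ty":0,"tz":0,"ax":0,"ay":0,"az":0,"claw":87}
    - {"tx":0,"ty":0,"tz":0,"ax":0,"ay":0,"az":0,"claw":87}
    - {"tx":0,"ty":0,"tz":0,"ax":0,"ay":0,"az":0,"claw":87}
    - {"tx":0,"ty":0,"tz":0,"ax":0,"ay":0,"az":0,"claw":87}
    - {"tx":0,"ty":0,"tz":-20,"ax":0,"ay":0,"az":0,"claw":87}
    - {"tx":0,"ty":0,"tz":-50,"ax":0,"ay":0,"az":0,"claw":87}
    - {"tx":0,"ty":0,"tz":-85,"ax":0,"ay":0,"az":0,"claw":87}
    - {"tx":0,"ty":0,"tz":-115,"ax":0,"ay":0,"az":0,"claw":87}
    - {"tx":0,"ty":0,"tz":-120,"ax":0,"ay":0,"az":0,"claw":87}
    - {"tx":0,"ty":0,"tz":-120,"ax":0,"ay":0,"az":0,"claw":87}

```text
time_s: 29.48
tcp_pos: [0.541, -0.1391, 0.2297]
ee_rot: [[-0.965, -0.258, -0.052], [-0.263, 0.941, 0.215], [-0.007, 0.221, -0.975]]
wrist_force: [0.1, 0.0, -1.1]
gripper_width: 0.993
gripper_force: 0.0
```

Emit:
servo_tool:
  deltas:
    - {"tx":-80,"ty":0,"tz":0,"ax":0,"ay":0,"az":0,"claw":87}
    - {"tx":-80,"ty":0,"tz":0,"ax":0,"ay":0,"az":0,"claw":87}
    - {"tx":-80,"ty":0,"tz":0,"ax":0,"ay":0,"az":0,"claw":87}
    - {"tx":-80,"ty":0,"tz":0,"ax":0,"ay":0,"az":0,"claw":87}
    - {"tx":-80,"ty":0,"tz":0,"ax":0,"ay":0,"az":0,"claw":87}
    - {"tx":-80,"ty":0,"tz":0,"ax":0,"ay":0,"az":0,"claw":87}

```text
time_s: 29.98
tcp_pos: [0.6159, -0.1175, 0.2265]
ee_rot: [[-0.965, -0.256, -0.059], [-0.263, 0.94, 0.216], [0.0, 0.224, -0.975]]
wrist_force: [0.1, 0.2, -0.1]
gripper_width: 1.001
gripper_force: 0.0
```

```bash
python3 -c "
from h import *
im=capture('wrist');t=capture('top')
cv2.imwrite('pics/w7.png',np.hstack([cv2.resize(im[:300],(400,188)),cv2.resize(t[120:380,110:520],(400,254))[:188]]) if 0 else np.vstack([im[:300],t[140:380]]))"
```

```text
(no output)
```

View pics/w7.png

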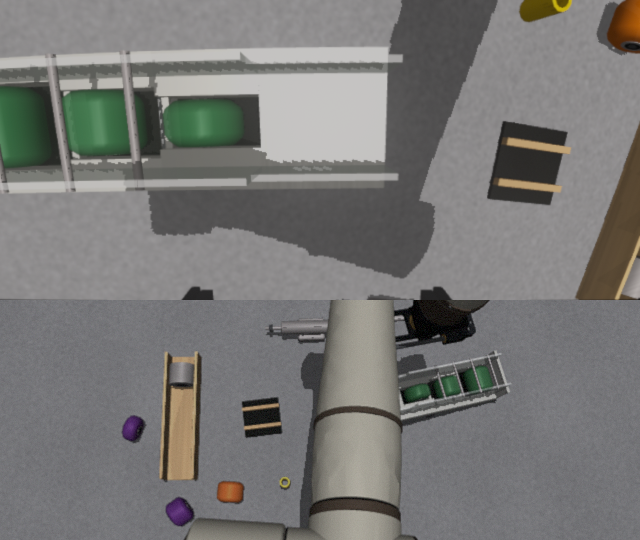

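The picture shows the narrow wheel lodged in the first pocket at (203,122), the middle one in the second at (104,122) and the wide one in the third. The drum and bystanders are undisturbed, and the gripper is clear of everything.

```bash
python3 -c "
from station import *
print(finish_job())"
```

```text
the job is handed in; nothing more can be done
None
```

The job is handed in: the middle wheel then the narrow one were re-gripped on the chock and released on the feed deck, each lodged in its own pocket, with the widest wheel still lodged and the bystanders undisturbed, in about 30 s.

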